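# Line up the indexing turntable and lock it with its bar

## Robot

A 6-joint arm with a two-finger parallel gripper is mounted at the origin on the work surface. World frame = base frame: x ahead of the robot, y to its left, z up, the work surface at z = 0. Lengths are in m, angles in rad, forces in N, time in s.
With the tool pointing down it reaches from about 0.35 to 0.85 m from the base axis. Payload 8.1 kg.
Tool frame: the origin (TCP) lies at the very end of the fingers, on their centre line; the grasp point (between the pads) lies robot.tcp_to_grasp behind it (robot.tcp_to_grasp is the distance from the TCP to the grasp point, in m); z points along the fingers, y is the line along which they close (so a half turn about z gives the same grasp; the last joint's range is limited). The gripper opens to 93 mm and grips with 3 to 60 N. Pads are 15 mm wide; open, the fingers measure 128 mm over their backs; the gripper's body (75 mm by 188 mm) begins 65 mm behind the grasp point.
Start: joints at [1.026, 0.13, 1.488, -0, 1.523, -0.085], TCP at [0.266, 0.538, 0.219] pointing down, gripper open.
Joint ranges: [-2.96, 2.96], [-0.89, 2.26], [0.02, 2.5], [-1.34, 4.48], [0, 2.73], [-2.66, 2.66]. Speed limits (rad/s): [2.39, 2.39, 2.79, 3.14, 3.14, 3.14].

## Interface

Orientations are given as a rotation vector (axis times angle).
In Python, from plant import robot gives the robot as it stands. The module is installed in compiled form; this text tells all that it offers.
- The arm moves only by the shell command python3 -m pendant 'ROWS' [FORCE]. ROWS is JSON, a list that holds one entry, the list of rows, each a list of 5 numbers: the opening, from 0 (shut) to 1 (fully open), then the shift along the tool's x, y, z in cm, then the turn about the tool's z in degrees. In form: [[[fingers, x, y, z, roll], ...]]. A call has 1 to 8 rows; each row shifts and turns the commanded pose from where the row before left it, along the tool's axes as they then stand; what a row does not reach is not made up. A row lasts 1/10 s, in which the tool goes at most 50 mm and 8.59 degrees, less where a joint would pass 70% of its speed; a pose out of reach is approached as far as the arm can. A call is refused whole if a number of a shift passes 5 or a number of a turn 8.59, either way. A call with a gripper value outside its range is refused whole. The fingers move at their own pace and stop on an object; FORCE is the grip in N (left out, the last holds). Time passes only in rows, so rows that do not move let the fingers close. It gives the time, the measured TCP pose, the force, the opening and the grip force at its end, in the units of the state.
- robot.read_state(): the state, without advancing time (a new reading comes with each control period).
- robot.read_camera(name): name is "scene" or "top" or "wrist"; returns a dict with "img" (420x560x3 uint8, blue, green, red), "K" (3x3 intrinsics, pixels), "k1" (the pictures are not rectified: a ray, as slopes to the right and down, at radius r is drawn at 1 + k1 r^2 times it, then the intrinsics apply), "pose" (4x4, takes a point from camera to world coordinates). Camera axes: x right, y up, looking along -z (the intrinsics and any distortion apply to the point x, -y, -z); pixel columns grow to the right and rows downward; lengths in m; the calibration is good to about 2 mm. A picture is of the moment at which its call begins. There is no depth.
- robot.close_job(): hands the job in; it is judged then, once.
The state is a dict: "t": time; "q": joint angles; "dq": joint speeds; "joint_torque": joint torques, N m; "tool_pos": TCP position; "orientation": TCP orientation; "force": force on the tool from outside, world axes, zero at the start; "wrist_torque": the same for the moment, N m; "opening": finger opening in m; "gripper_force": force on a finger pad.
Only numpy, scipy, OpenCV 4.12 (cv2) and the standard library are available. Lean on these libraries where they do the work, as an engineer would, in place of code of your own. Each camera call takes 0.05 s, during which the arm holds its last target. There are 200 camera calls.

## Task

The indexing turntable on the bench is unlocked and has been left turned. With the fingertips push its upright handle round, either way, until the slot in the steel disc faces the lock bar, then push the bar by its upturned tail, without forcing it, fully home into the slot and let go. Only push: do not take the handle or the tail between the fingers, leave the gear sitting on its spigot, and leave the other things on the bench as they are.

Things in the scene. Friction and masses are not known exactly. Their poses are not given: they have to be found in the camera images.
- turntable: Bench indexing turntable: fixed grey cast fixture with a level steel disc. Origin: on the bench (z = 0) under the disc's vertical axis; +x runs level from that axis along the lock bar, z up. The base reaches 88 mm from the axis and, as a tongue 84 mm wide, 168 mm along +x; 14 mm thick.
- disc (a point): Centre of the index disc's top face, on its axis, 52 mm above the bench; turns with the disc, its x axis points to the slot. Steel disc 210 mm across, 12 mm thick (40 to 52 mm above the bench). Turns either way without end stops, stiffly (about 0.25 N m), and stays where left.
- slot (a point): In the mouth of the disc's only slot, on its centre line, at the disc's top face (52 mm above the bench), 100 mm from the axis. The slot is 22 mm wide, mouth chamfered to 26 mm, and runs from the rim (radius 105 mm) in to radius 68 mm. Lined up when this point lies on the turntable's +x axis.
- handle (a point): On the centre line of the disc's upright handle, 85 mm above the bench: round black post, 22 mm in diameter, from the disc's top (52 mm) to 112 mm above the bench, with a 28 mm foot up to 57 mm. It stands 78 mm from the disc's axis, exactly opposite the slot, and does not spin on its own.
- index_disc (a joint): Angle of the disc in the turntable, rad, growing anticlockwise seen from above: 0 (or a full turn, 6.283) when the slot faces the lock bar, 3.142 when it faces away. Starts anywhere between 0.9 and 5.38.
- lock_bar (a joint): How far the lock bar is pushed in, m: 0 drawn fully back, 0.050 fully home (end stop). It slides towards the disc, along -x of the turntable, stiffly (about 4 N), and stays where left; starts between 0 and 0.010. It strikes the rim if the slot is more than about 7 mm off its line, and centres the disc as it enters.
- nose (a point): Tip of the lock bar, at its top edge, 52 mm above the bench: 122 mm from the disc's axis at lock_bar 0, 72 mm at 0.050. The bar is flat dark steel, 18 mm wide, 12 mm thick, 40 to 52 mm above the bench; its nose tapers over 14 mm to a blunt 12 mm tip.
- tail (a point): Middle of the lock bar's upturned tail, 80 mm above the bench: upright plate 46 mm wide, 12 mm thick along the bar, from 40 to 100 mm above the bench. It is 217 mm from the disc's axis at lock_bar 0 and 167 mm at 0.050, where it stands 1 mm off the guide. Pushed on the face away from the disc. Axes as the turntable's.
- guide (a point): Middle of the keeper strap's top on the guide block that the lock bar slides through, 62 mm above the bench (bolt heads to 66 mm), 137.5 mm from the disc's axis. The block is 45 mm long along the bar and 58 mm wide.
- gear: Loose toothed steel gear, 72 mm across, bore 28 mm, 24 mm high, about 0.45 kg, lying on the middle of the disc around a 22 mm spigot whose top is 92 mm above the bench. Origin: centre of its underside, 52 mm above the bench. It rides round with the disc.
- wrench: Loose combination wrench, 190 mm, lying on the bench along its x axis, 8 mm high. Origin: its middle, underside. Bystander.
- socket: Loose steel socket, 26 mm across, 50 mm high, standing on the bench beside the lock bar. Origin: underside centre. Bystander.
- bearing: Loose steel bearing ring, 62 mm across, 17 mm high, lying on the bench beside the lock bar. Origin: underside centre. Bystander.
- sleeve: Loose toothed brass sleeve, 58 mm across, 20 mm high, lying on the bench beside the disc. Origin: underside centre. Bystander.
- oil_bottle: White squeeze bottle with a green nozzle, 68 mm across, 205 mm high, standing on the bench. Origin: underside centre. Bystander.
- spray_can: Black spray can with a white band, 66 mm across, 190 mm high, standing on the bench. Origin: underside centre. Bystander.
- hammer: Hammer with a wooden handle, 260 mm, lying on the bench along its x axis, its head 26 mm high and 78 mm long across. Origin: middle, underside. Bystander.

How it is judged:
On the way:
1. the slot faces the lock bar (within 8 mm of its line) while the bar is still outside the slot (y of slot in the frame of turntable between -0.008 and 0.008 m and x of slot in the frame of turntable above 0.05 m and value of joint lock_bar below 0.022 m), for 0.2 s.
At the end, for the whole second after the job is handed in: The lock bar is pushed in to within 4 mm of its end stop, in the slot (whose centre line is within 4 mm of the bar's line), bar and disc are at rest, and the gear still lies flat around its spigot (value of joint lock_bar above 0.046 m and y of slot in the frame of turntable between -0.004 and 0.004 m and x of slot in the frame of turntable above 0.05 m and velocity of joint lock_bar between -0.01 and 0.01 m/s and velocity of joint index_disc between -0.05 and 0.05 rad/s and z of gear in the frame of turntable between 0.048 and 0.056 m and horizontal distance between gear and turntable below 0.008 m); the robot touches nothing.
It fails at once if the handle was taken between the fingers (horizontal distance between the grasp point and handle below 0.012 m and z of the grasp point in the frame of handle between -0.04 and 0.015 m).
It fails at once if the bar's tail was taken between the fingers (x of the grasp point in the frame of tail between -0.009 and 0.009 m and y of the grasp point in the frame of tail between -0.03 and 0.03 m and z of the grasp point in the frame of tail between -0.04 and 0.015 m).
It fails at once if the lock bar was forced (pushed with more than 60 N) (contact force between the fingers and lock_bar above 60 N).
It fails at once if the gear was lifted from the disc (z of gear in the frame of turntable above 0.06 m).
It fails at once if another thing on the bench was moved by more than 20 mm, lifted or knocked over (distance of any of wrench, socket, bearing, sleeve, oil_bottle, spray_can, hammer from where it was at the start of the episode above 0.02 m or height (world z) of any of wrench, socket, bearing, sleeve, oil_bottle, spray_can, hammer above 0.012 m or angle between any of oil_bottle, spray_can, socket's own z axis and vertical above 0.3 rad).
It also fails if it takes over 64 s, if anything falls off the work surface, if the arm or the gripper's body presses on something with over 40 N, if the wrist force passes 120 N, or if a joint passes its speed limit or range.

## Working session

There is one attempt and no reset: what is moved stays moved. The work goes in short steps, Python scripts to look and compute and a shell command to move; the robot and the scene stay as the last step left them, time stands still between calls to the robot, and variables do not carry over. Pictures are saved under pics/ and viewed, at most 10 in all, crops included, and the job is handed in when it is done.

```bash
mkdir -p pics
cat > h.py <<'E'
import numpy as np, cv2
from plant import robot
def cam(n):
    return robot.read_camera(n)
def ray(c,u,v):
    K=np.array(c["K"],float);x=(u-K[0,2])/K[0,0];y=(v-K[1,2])/K[1,1]
    rd=np.hypot(x,y);r=rd
    for _ in range(30): r=rd/(1+c["k1"]*r*r)
    s=r/rd if rd>0 else 1
    P=np.array(c["pose"]);return P[:3,3],P[:3,:3]@np.array([x*s,-y*s,-1])
def onz(c,u,v,z):
    o,d=ray(c,u,v);return o+d*(z-o[2])/d[2]
def proj(c,p):
    P=np.array(c["pose"]);q=P[:3,:3].T@(np.array(p)-P[:3,3]);x,y=q[0]/-q[2],-q[1]/-q[2]
    f=1+c["k1"]*(x*x+y*y);K=np.array(c["K"]);return K[0,0]*x*f+K[0,2],K[1,1]*y*f+K[1,2]
E
python3 - <<'E'
from h import *
for n in("scene","top"):
    c=cam(n);cv2.imwrite(f"pics/{n}0.png",c["img"]);print(n,np.round(c["pose"],3).tolist(),c["k1"])
s=robot.read_state();print(s["t"],s["tool_pos"],s["orientation"],s["opening"],robot.tcp_to_grasp)
E
```

```text
scene [[-0.68, -0.556, 0.478, 1.085], [0.734, -0.512, 0.447, 0.46], [-0.004, 0.655, 0.756, 0.946], [0.0, 0.0, 0.0, 1.0]] 0.03311494586446556
top [[-0.0, 0.993, -0.118, 0.385], [-1.0, 0.002, 0.019, -0.009], [0.019, 0.118, 0.993, 1.422], [0.0, 0.0, 0.0, 1.0]] -0.0841728735620655
0.1 [0.26597729 0.5372537  0.21771031] [-7.15732745e-01 -3.05848769e+00  2.48160971e-03] 0.09298554156104 0.0188
```

View pics/top0.png

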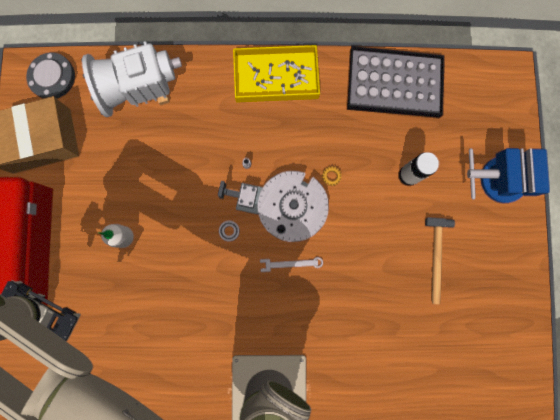

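View pics/scene0.png

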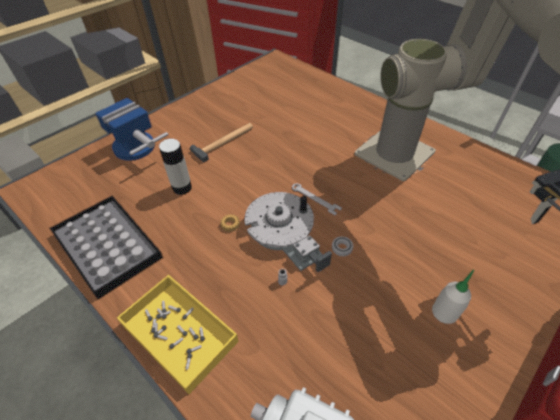

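The top view shows the disc at about (294,205), the handle near (281,229), the slot near (309,180), the tail at (223,190), the socket at (246,161), the bearing at (229,231), the wrench at (291,264) and the sleeve at (332,175). I'll zoom in.

Run:
```python
from h import *
c=cam("top");im=c["img"];cv2.imwrite("pics/z.png",cv2.resize(im[145:280,205:350],None,fx=5,fy=4.4*5/4.4*0.88,interpolation=3) if 0 else cv2.resize(im[150:270,205:350],None,fx=5,fy=5,interpolation=cv2.INTER_CUBIC))
for n,u,v,z in [("disc",294,205,.052),("handle",281,229,.112),("slot",309,180,.052),("tail",223,190,.1),("guide",247,197,.062),("socket",246,161,.05),("bearing",229,231,.017)]:
    print(n,onz(c,u,v,z).round(4))
```

```text
disc [ 0.5507 -0.0723  0.052 ]
handle [ 0.4756 -0.0329  0.112 ]
slot [ 0.6255 -0.1172  0.052 ]
tail [0.5875 0.1322 0.1   ]
guide [0.5727 0.0657 0.062 ]
socket [0.6828 0.0703 0.05  ]
bearing [0.4759 0.1213 0.017 ]
```

View pics/z.png

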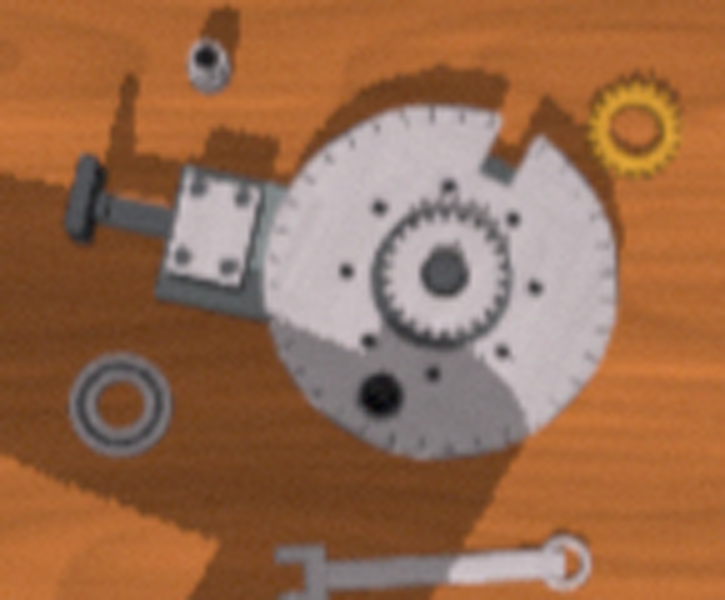

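Run:
```python
from h import *
c=cam("top");f=lambda a,b,z:onz(c,205+a/5-.4,150+b/5-.4,z)[:2]
D=f(440,282,.052);H=f(380,396,.112);S=f(519,125,.052);T=f(87,198,.1);G=f(216,228,.062)
A=lambda v:np.degrees(np.arctan2(v[1],v[0]))
for n,p in dict(D=D,H=H,S=S,T=T,G=G,sock=f(206,56,.05),bear=f(120,405,.017),sleeve=f(635,130,.02),wr=f(300,570,.008)).items(): print(n,p.round(4),np.linalg.norm(p-D).round(4),A(p-D).round(1))
print(f(262,282,.052)-f(618,282,.052))
# scene cam checks
s=cam("scene");cv2.imwrite("pics/zs.png",cv2.resize(s["img"][180:290,215:365],None,fx=5,fy=5,interpolation=2))
```

```text
D [ 0.5477 -0.0682] 0.0 0.0
H [ 0.4762 -0.0318] 0.0802 153.0
S [ 0.6418 -0.1155] 0.1053 -26.7
T [0.5898 0.1351] 0.2076 78.3
G [0.578  0.0634] 0.1351 77.0
sock [0.6834 0.0709] 0.1943 45.7
bear [0.4771 0.1225] 0.2033 110.3
sleeve [ 0.645  -0.1888] 0.155 -51.1
wr [0.3789 0.0143] 0.1879 153.9
[-0.00045736  0.21001236]
```

View pics/zs.png

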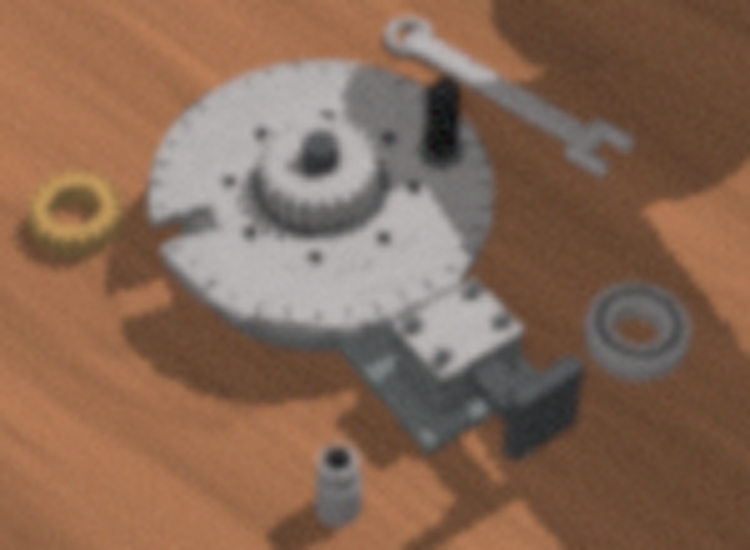

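The two views agree: the disc axis is at (0.548,-0.068), the +x axis points at about 77.7°, the slot is at -27° and the handle at 153°. So I'll push the handle about 105° anticlockwise with the fingers shut, approaching from its +y side.

```bash
R='-3.15,-2.65,0,0'; python3 -m pendant '[[[0,-3.15,-2.65,0,0],[0,-3.15,-2.65,0,0],[0,-3.15,-2.65,0,0],[0,-3.15,-2.65,0,0],[0,-3.15,-2.65,0,0],[0,-3.15,-2.65,0,0],[0,-3.15,-2.65,0,0],[0,0,0,0,0]]]' 10
python3 -m pendant '[[[0,-3.15,-2.65,0,0],[0,-3.15,-2.65,0,0],[0,-3.15,-2.65,0,0],[0,-3.15,-2.65,0,0],[0,-3.15,-2.65,0,0],[0,-3.15,-2.65,0,0],[0,-3.15,-2.65,0,0],[0,0,0,0,0]]]'
python3 -m pendant '[[[0,0,0,0,8.2],[0,0,0,0,8.2],[0,0,0,0,8.2],[0,0,0,0,8.2],[0,0,0,0,8.2],[0,0,0,0,8.2],[0,0,0,0,8.2],[0,0,0,0,8.2]]]'
python3 -m pendant '[[[0,0,0,0,8.2],[0,0,0,0,8.2],[0,0,0,0,8.2],[0,0,0,0,0],[0,0,0,0,0]]]'
```

```text
t: 1.05
tool_pos: [0.3832, 0.2699, 0.2187]
orientation: [0.723, 3.056, -0.002]
force: [0.1, -0.8, -0.2]
opening: 0.0338
gripper_force: 0.0
t: 1.85
tool_pos: [0.4981, 0.0063, 0.2184]
orientation: [0.722, 3.057, -0.002]
force: [-0.2, 0.9, 0.6]
opening: 0.0001
gripper_force: 0.0
t: 2.65
tool_pos: [0.4967, 0.011, 0.2186]
orientation: [-2.264, -2.177, -0.0]
force: [0.1, -0.0, 0.4]
opening: 0.0003
gripper_force: 0.0
t: 3.15
tool_pos: [0.4967, 0.0104, 0.2186]
orientation: [-2.668, -1.659, -0.0]
force: [-0.3, 0.1, 0.1]
opening: 0.0005
gripper_force: 0.0
```

```bash
python3 -m pendant '[[[0,0,0,4.5,0],[0,0,0,4.5,0],[0,0,0,4,0],[0,0,0,1.8,0],[0,0,0,0,0],[0,0,0,0,0]]]'
python3 - <<'E'
from h import *
c=cam("wrist");cv2.imwrite("pics/w1.png",c["img"])
E
```

```text
t: 3.75
tool_pos: [0.497, 0.0098, 0.0712]
orientation: [-2.67, -1.655, -0.0]
force: [-0.4, -0.0, -0.0]
opening: 0.0003
gripper_force: 0.0
```

View pics/w1.png

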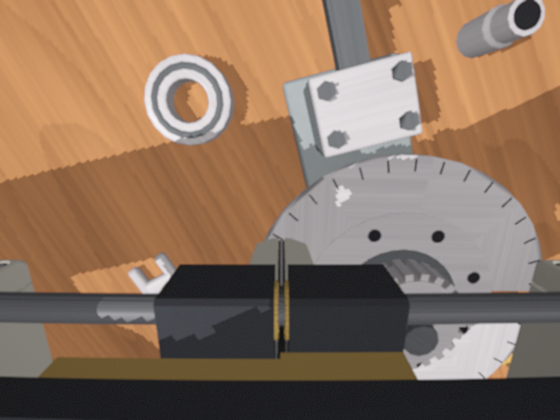

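```bash
python3 -m pendant '[[[0,-1.2,0,0,0],[0,-1.2,0,0,0],[0,-0.3,0,0,0],[0,0,0,0,0],[0,-0.56,-0.12,0,-4],[0,-0.56,-0.12,0,-4],[0,-0.56,-0.12,0,-4],[0,-0.56,-0.12,0,-4]]]'
python3 -m pendant '[[[0,-0.56,-0.12,0,-4],[0,-0.56,-0.12,0,-4],[0,-0.56,-0.12,0,-4],[0,-0.56,-0.12,0,-4],[0,-0.56,-0.12,0,-4],[0,-0.56,-0.12,0,-4],[0,0,0,0,0]]]'
cat > m.py <<'E'
from h import *
def run():
    D=np.array([.5477,-.0682]);s=robot.read_state();a=s["orientation"]
    ty=2*np.arctan2(a[1],a[0])-np.pi/2
    ex=np.array([-np.sin(ty),np.cos(ty)]);ey=np.array([np.cos(ty),np.sin(ty)])
    v=s["tool_pos"][:2]-D
    print("t",s["t"],"pos",s["tool_pos"].round(4),"yaw_y",np.degrees(ty)%360,"v tool",(v@ex).round(4),(v@ey).round(4),"F",s["force"])
    return D
if __name__=="__main__": run()
E
python3 m.py; python3 -c "
from h import *
c=cam('top');cv2.imwrite('pics/z2.png',cv2.resize(c['img'][150:270,205:350],None,fx=5,fy=5,interpolation=2))"
```

```text
t: 4.6
tool_pos: [0.473, -0.0334, 0.0713]
orientation: [2.413, 2.012, 0.003]
force: [1.0, 4.3, 3.5]
opening: 0.0008
gripper_force: 2.2
t: 5.3
tool_pos: [0.4649, -0.0676, 0.0708]
orientation: [1.945, 2.467, -0.0]
force: [-0.1, 0.9, 0.2]
opening: 0.0006
gripper_force: 0.0
t 5.3 pos [ 0.4649 -0.0676  0.0708] yaw_y 13.492625222589323 v tool 0.0199 -0.0803 F [-0.08364944  0.9158754   0.24814103]
```

View pics/z2.png

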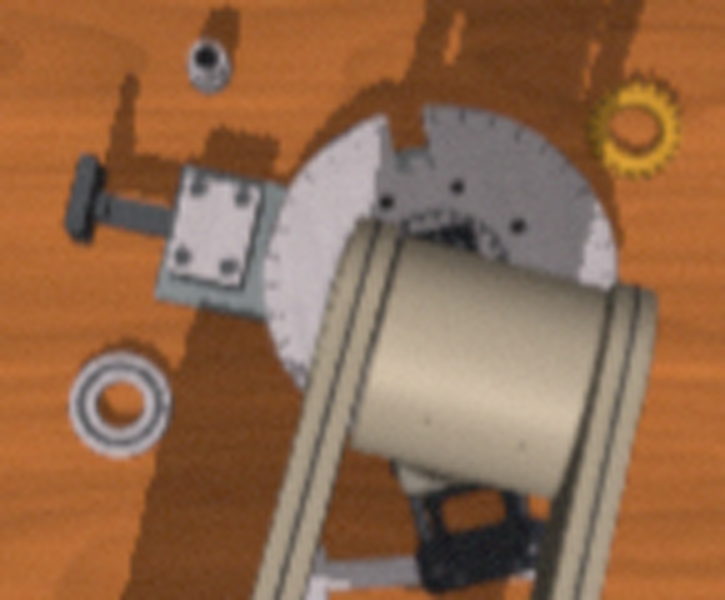

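The slot is now near crop (407,122), about 12° in world terms, so roughly 66° remains.

```bash
python3 -m pendant '[[[0,-0.56,-0.12,0,-4],[0,-0.56,-0.12,0,-4],[0,-0.56,-0.12,0,-4],[0,-0.56,-0.12,0,-4],[0,-0.56,-0.12,0,-4],[0,-0.56,-0.12,0,-4],[0,-0.56,-0.12,0,-4],[0,-0.56,-0.12,0,-4]]]'
python3 -m pendant '[[[0,-0.56,-0.12,0,-4],[0,-0.56,-0.12,0,-4],[0,-0.56,-0.12,0,-4],[0,-0.56,-0.12,0,-4],[0,-0.56,-0.12,0,-4],[0,-0.56,-0.12,0,-4],[0,0,0,0,0],[0,0,0,0,0]]]'
python3 m.py; python3 -c "
from h import *
c=cam('wrist');cv2.imwrite('pics/w2.png',c['img'])
c=cam('top');s=cam('scene');a=cv2.resize(c['img'][170:230,205:325],None,fx=5,fy=5,interpolation=2);b=cv2.resize(s['img'][190:270,225:345],None,fx=5,fy=5,interpolation=2)[:290]
b=cv2.resize(s['img'][205:263,240:360],None,fx=5,fy=5,interpolation=2)
cv2.imwrite('pics/z3.png',np.vstack([a,b]))"
```

```text
t: 6.15
tool_pos: [0.4757, -0.1104, 0.0701]
orientation: [-1.189, -2.905, 0.001]
force: [-6.1, 2.0, 3.0]
opening: 0.0002
gripper_force: 2.6
t: 6.95
tool_pos: [0.5004, -0.1354, 0.0705]
orientation: [0.565, 3.09, 0.0]
force: [0.7, 0.6, -1.3]
opening: 0.0007
gripper_force: 0.0
t 6.95 pos [ 0.5004 -0.1354  0.0705] yaw_y 69.27276173594889 v tool 0.0204 -0.0796 F [ 0.67588973  0.60386916 -1.30729721]
```

View pics/z3.png

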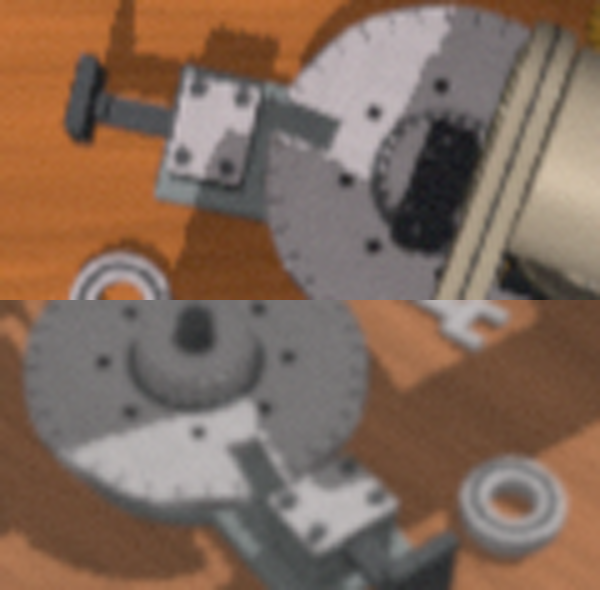

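View pics/w2.png

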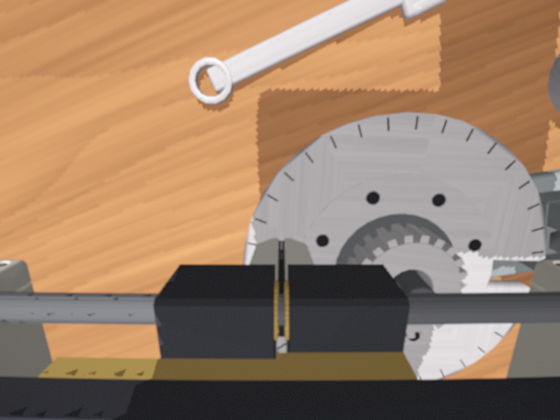

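The slot now points at about 67°, by its mouth near crop (277,115), against a bar axis of about 77.7°. I'll advance about 10°, back off and then retreat to look.

```bash
python3 -m pendant '[[[0,-0.42,-0.09,0,-3],[0,-0.42,-0.09,0,-3],[0,-0.42,-0.09,0,-3],[0,-0.14,-0.03,0,-1],[0,0,0,0,0],[0,0,0,0,0]]]'
python3 m.py
python3 -m pendant '[[[0,1.5,0,0,0],[0,2.5,0,0,0],[0,0,0,-4,0],[0,0,0,-4,0],[0,0,0,-4,0],[0,0,0,-3,0],[0,3,0,0,0],[0,0,0,0,0]]]'
python3 -m pendant '[[[0,3,-4,0,0],[0,3,-4,0,0],[0,3,-4,0,0],[0,3,-4,0,0],[0,0,0,0,0]]]'
python3 -c "
from h import *
c=cam('top');a=cv2.resize(c['img'][165:245,215:335],None,fx=6,fy=6,interpolation=2)
cv2.imwrite('pics/z4.png',a)"
```

```text
t: 7.7
tool_pos: [0.5126, -0.1425, 0.0705]
orientation: [-0.291, -3.128, 0.0]
force: [-2.9, -1.4, -0.5]
opening: 0.0006
gripper_force: 1.1
t 7.7 pos [ 0.5126 -0.1425  0.0705] yaw_y 79.3666405661578 v tool 0.0208 -0.0795 F [-2.90953881 -1.35510244 -0.47837394]
t: 8.5
tool_pos: [0.4433, -0.1292, 0.2218]
orientation: [0.29, 3.126, -0.0]
force: [0.6, -0.0, -0.2]
opening: 0.0006
gripper_force: 0.0
t: 9.0
tool_pos: [0.2932, -0.2688, 0.2204]
orientation: [-0.302, -3.126, 0.003]
force: [0.5, -0.5, 0.4]
opening: 0.0005
gripper_force: 0.0
```

View pics/z4.png

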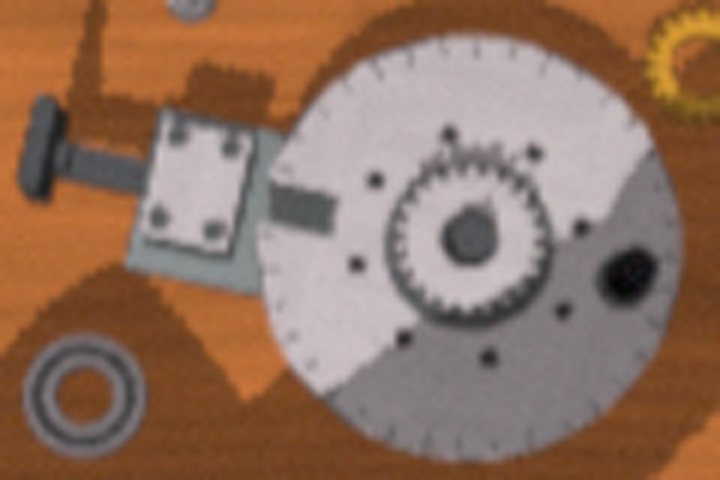

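The slot is at 76.8° and the bar at about 77.7°, so they are lined up to about 2 mm. The gear sits on its spigot near crop (470,238). Next I turn the tool and go round to the outer face of the tail.

```bash
python3 -m pendant '[[[0,0,0,0,8.3],[0,0,0,0,8.3],[0,0,0,0,8.3],[0,0,0,0,8.3],[0,0,0,0,8.3],[0,0,0,0,8.3],[0,0,0,0,8.3],[0,0,0,0,8.3]]]'|head -3
python3 -m pendant '[[[0,0,0,0,8.3],[0,0,0,0,8.3],[0,0,0,0,8.3],[0,0,0,0,0],[0,0,0,0,0]]]'|head -3
python3 -m pendant '[[[0,3.9,1.6,0,0],[0,3.9,1.6,0,0],[0,3.9,1.6,0,0],[0,3.9,1.6,0,0],[0,3.9,1.6,0,0],[0,3.9,1.6,0,0],[0,3.9,1.6,0,0]]]'|head -3
python3 -m pendant '[[[0,3.9,1.6,0,0],[0,3.9,1.6,0,0],[0,3.9,1.6,0,0],[0,3.9,1.6,0,0],[0,3.9,1.6,0,0],[0,3.9,1.6,0,0],[0,0,0,0,0],[0,0,0,0,0]]]'|head -3
python3 m.py
```

```text
t: 9.85
tool_pos: [0.2982, -0.264, 0.2203]
orientation: [-1.96, -2.455, -0.001]
t: 10.35
tool_pos: [0.2977, -0.2644, 0.2204]
orientation: [-2.433, -1.987, -0.001]
t: 11.05
tool_pos: [0.4634, -0.0185, 0.2206]
orientation: [2.434, 1.986, 0.001]
t: 11.85
tool_pos: [0.6042, 0.1898, 0.2193]
orientation: [-2.433, -1.986, 0.003]
t 11.85 pos [0.6042 0.1898 0.2193] yaw_y 348.4378532888348 v tool 0.2641 0.0036 F [-0.20213754 -1.0669217  -0.33335414]
```

```bash
python3 -m pendant '[[[0,0,-0.3,4,0],[0,0,0,4,0],[0,0,0,4,0],[0,0,0,3.2,0],[0,-1.5,0,0,0],[0,-1.5,0,0,0],[0,0,0,0,0]]]'; python3 m.py
python3 -m pendant '[[[0,-0.6,0,0,0],[0,-0.6,0,0,0],[0,-0.6,0,0,0],[0,-0.5,0,0,0],[0,0,0,0,0]]]'; python3 m.py
```

```text
t: 12.55
tool_pos: [0.5967, 0.1572, 0.0715]
orientation: [2.439, 1.977, 0.004]
force: [0.4, 0.6, 0.6]
opening: 0.0004
gripper_force: 0.0
t 12.55 pos [0.5967 0.1572 0.0715] yaw_y 348.06003669655416 v tool 0.2307 0.0013 F [0.44569952 0.59283666 0.58757066]
t: 13.05
tool_pos: [0.5908, 0.1367, 0.069]
orientation: [2.439, 1.98, 0.0]
force: [0.8, 1.3, 0.7]
opening: 0.0004
gripper_force: 0.8
t 13.05 pos [0.5908 0.1367 0.069 ] yaw_y 348.1457961715515 v tool 0.2094 0.0001 F [0.80708375 1.25820586 0.7269784 ]
```

```bash
python3 -m pendant '[[[0,-0.4,0,0,0],[0,-0.4,0,0,0],[0,-0.4,0,0,0],[0,-0.4,0,0,0],[0,-0.3,0,0,0]]]'; python3 m.py
python3 -m pendant '[[[0,-0.3,0,0,0],[0,-0.2,0,0,0],[0,-0.2,0,0,0]]]'; python3 m.py
```

```text
t: 13.55
tool_pos: [0.5865, 0.1183, 0.0686]
orientation: [-2.439, -1.98, 0.0]
force: [1.2, 4.5, 2.9]
opening: 0.0006
gripper_force: 2.1
t 13.55 pos [0.5865 0.1183 0.0686] yaw_y 348.1508260740733 v tool 0.1905 -0.0003 F [1.17748933 4.45906919 2.90433345]
t: 13.85
tool_pos: [0.5851, 0.1116, 0.0685]
orientation: [-2.439, -1.98, 0.0]
force: [1.3, 4.0, 2.8]
opening: 0.0003
gripper_force: 2.1
t 13.85 pos [0.5851 0.1116 0.0685] yaw_y 348.15069332161374 v tool 0.1836 -0.0003 F [1.25276482 4.01435622 2.844844  ]
```

```bash
python3 -m pendant '[[[0,-0.15,0,0,0],[0,-0.15,0,0,0]]]'; python3 m.py
python3 -m pendant '[[[0,-0.1,0,0,0],[0,-0.1,0,0,0]]]'; python3 m.py
```

```text
t: 14.05
tool_pos: [0.5845, 0.1088, 0.0686]
orientation: [-2.439, -1.98, 0.0]
force: [0.9, 4.4, 3.3]
opening: 0.0004
gripper_force: 2.1
t 14.05 pos [0.5845 0.1088 0.0686] yaw_y 348.1606079690145 v tool 0.1808 -0.0003 F [0.92976504 4.43248584 3.27617304]
t: 14.25
tool_pos: [0.5844, 0.1084, 0.0686]
orientation: [-2.437, -1.98, -0.003]
force: [4.4, 14.6, 0.5]
opening: 0.0004
gripper_force: 7.4
t 14.25 pos [0.5844 0.1084 0.0686] yaw_y 348.1678706346447 v tool 0.1804 -0.0003 F [ 4.39490302 14.64606114  0.53713653]
```

The force rose to 15 N at the expected end stop (0.180 m), so I'll back off and check.

```bash
python3 -m pendant '[[[0,0.5,0,0,0],[0,2,0,0,0],[0,3,0,0,0],[0,0,0,-4,0],[0,0,0,-4,0],[0,0,0,-4,0],[0,4,0,0,0],[0,4,0,0,0]]]'; python3 -m pendant '[[[0,0,0,0,0],[0,0,0,0,0],[0,0,0,0,0]]]'; python3 -c "
from h import *
c=cam('top');a=cv2.resize(c['img'][165:245,215:335],None,fx=6,fy=6,interpolation=2)
cv2.imwrite('pics/z5.png',a)"
```

```text
t: 15.05
tool_pos: [0.6133, 0.2384, 0.1907]
orientation: [2.44, 1.975, 0.003]
force: [-0.4, 0.4, -0.6]
opening: 0.0006
gripper_force: 0.0
t: 15.35
tool_pos: [0.6115, 0.2378, 0.1877]
orientation: [2.439, 1.98, -0.003]
force: [-0.9, 0.4, 0.3]
opening: 0.0008
gripper_force: 0.0
```

View pics/z5.png

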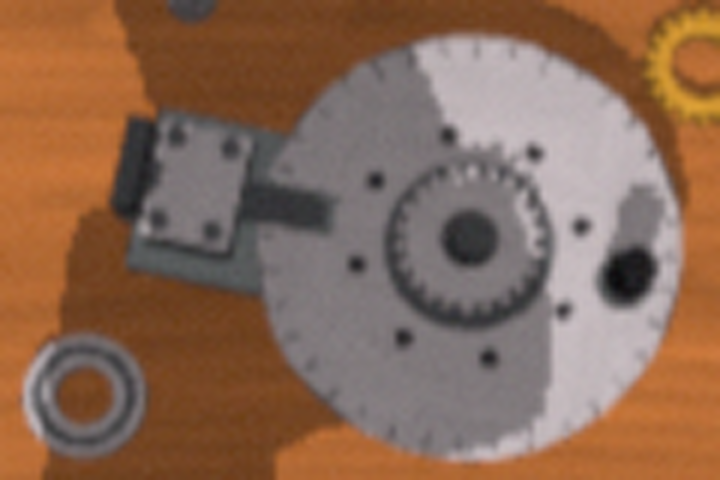

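The bar fills the slot (crop 250–330, 200–215), the tail is against the guide, and the gear and bystanders have not moved.

```bash
python3 -c "
from plant import robot
print(robot.close_job())"
```

```text
the job is handed in; nothing more can be done
None
```

The job is handed in (no verdict came back): the disc is turned so its slot faces the lock bar, the bar is fully home at about 15 N with the arm clear, and the gear and bystanders in the last view had not moved.

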